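# Swing the emptied cap bin upright and bolt it

## Robot

A 6-joint arm with a two-finger parallel gripper is mounted at the origin on the work surface. World frame = base frame: x ahead of the robot, y to its left, z up, the work surface at z = 0. Lengths are in m, angles in rad, forces in N, time in s.
With the tool pointing down it reaches from about 0.35 to 0.85 m from the base axis. Payload 8.1 kg.
Tool frame: the origin (TCP) lies on the mounting face of the last link; the fingertips stand 186 mm ahead of it and the grasp point (between the pads) lies 167 mm ahead of it; z points along the fingers, y is the line along which they close (so a half turn about z gives the same grasp; the last joint's range is limited). The gripper opens to 93 mm and grips with 3 to 60 N. Pads are 15 mm wide; open, the fingers measure 128 mm over their backs; the gripper's body (75 mm by 188 mm) begins 65 mm behind the grasp point.
Start: joints at [1.025, 0.13, 1.488, -0, 1.523, -0.085], TCP at [0.267, 0.537, 0.405] pointing down, gripper open.
Joint ranges: [-2.96, 2.96], [-0.89, 2.26], [0.02, 2.5], [-1.34, 4.48], [0, 2.73], [-2.66, 2.66]. Speed limits (rad/s): [2.39, 2.39, 2.79, 3.14, 3.14, 3.14].

## Interface

Orientations are given as a rotation vector (axis times angle).
In Python, from plant import read_state, read_camera, camera_params, close_job gives the robot as it stands. The module is installed in compiled form; this text tells all that it offers.
- The arm moves only by the tool servo_tool, never from a script. Its argument "increments" is a list of rows, each an object with "slide": the shift along the tool's x, y, z in mm, a list of three; "dr": the turn, a rotation vector about the tool's x, y, z in rad, a list of three; "jaw": the closure, from 0 (fully open) to 1 (shut). In form: [{"slide": [x, y, z], "dr": [ax, ay, az], "jaw": jaw}, ...]. A call has 1 to 20 rows; each row is the pose to reach, as a shift and turn from the pose commanded when the call began, along the tool's axes at that moment; what a row does not reach only later rows make up. A row lasts 1/10 s, in which the tool goes at most 50 mm and 8.59 degrees, less where a joint would pass 70% of its speed; a pose out of reach is approached as far as the arm can. A call with a gripper value outside its range is refused whole. The fingers move at their own pace and stop on an object; "force" is the grip in N (left out, the last holds). Time passes only in rows, so rows that repeat a pose let the fingers close. It gives the time, the measured TCP pose, the force, the opening and the grip force at its end, in the units of the state.
- read_state(): the state, without advancing time (a new reading comes with each control period).
- read_camera(name): name is "side" or "top" or "wrist"; returns (picture, depth): 420x560x3 uint8, red, green, blue; 420x560 float32, m along the optical axis (not along the pixel's ray), 0 where there is no reading.
- camera_params(name): a dict with "fx", "fy", "cx", "cy" (pixels), "k1" (the pictures are not rectified: a ray, as slopes to the right and down, at radius r is drawn at 1 + k1 r^2 times it, then the intrinsics apply), "rvec" (rotation vector, rad) and "tvec" (3), from world to camera coordinates, as OpenCV has them. Camera axes: x right, y down, z forward; pixel columns grow to the right and rows downward; lengths in m; the calibration is good to about 2 mm. A picture is of the moment at which its call begins: read the wrist's pose just before it. camera_params takes no time and is no camera call; for the wrist camera it gives the pose at the moment of the call.
- close_job(): hands the job in; it is judged then, once.
The state is a dict: "t": time; "q": joint angles; "dq": joint speeds; "joint_torque": joint torques, N m; "tool_pos": TCP position; "orientation": TCP orientation; "force": force on the tool from outside, world axes, zero at the start; "wrist_torque": the same for the moment, N m; "opening": finger opening in m; "gripper_force": force on a finger pad.
Only numpy, scipy, OpenCV 4.12 (cv2) and the standard library are available. Lean on these libraries where they do the work, as an engineer would, in place of code of your own. Each camera call takes 0.05 s, during which the arm holds its last target. There are 200 camera calls.

## Task

The bottle-cap bin has been emptied and still hangs tipped forward. Swing it back fully upright, then lift the red bolt over the yellow detent bump, slide it towards the bin into the brass keeper, and let it drop down behind the bump so that the bin is locked. Leave the steins, bottle and other bar things where they stand.

Things in the scene. Friction and masses are not known exactly. Their poses are not given: they have to be found in the camera images.
- stand: fixed steel stand of the bin; origin under its base centre, on the table. x points to the rear (the bin tips to -x), y from the bin to the bolt, z up. Base 200 x 210 mm, cheeks 160 mm high at y +-96 mm. Bolt shelf at x -5..65, y 93..228, top 178 mm up; the bolt slides on it along y at x = 30. Yellow bump across it at y 140..150, 10 mm high. Guide posts beside the bolt at y 99, 36 mm high.
- bin (a joint): tilt of the bin (rad): 0 = fully upright against its stop, grows to 0.8 as its top tips to the stand's -x. Stiff (0.2 N m of friction), stays where it is left. Its brass U-shaped keeper blocks the bolt unless the bin is within about 0.03 of upright.
- bin_pin (a point): middle of the bin's pivot axis, parallel to the stand's y, 110 mm above the table. The open-topped sheet-metal bin is 140 (x) x 170 (y) x 150 mm (z), walls 4 mm, centred on this point, about 0.7 kg.
- bin_bar (a point): middle of the bin's black grab bar: round, 12 mm thick, 160 mm long along y across the open mouth, 25 mm above the rim. When upright it lies 30 mm to the -x side of the pin axis and 100 mm above it; it turns with the bin about that axis. Can be pinched from above and turns in the fingers.
- bolt (a joint): slide of the bolt along the stand's -y (m): 0 = drawn back, 0.055 = end of travel at the bin. When the bolt is down the bump keeps it either below 0.018 (drawn back) or above 0.042 (home, its red tongue in the brass keeper on the bin's rim). Friction about 1 N.
- bolt_lift (a joint): lift of the bolt (m): 0 = down, 0.018 = highest. It passes the bump only when lifted more than 0.010. Weight and spring press it down with 3 N (down) to 5 N (raised), so it drops by itself when let go.
- bolt_knob (a point): point inside the bolt's upright black knob, a cylinder 24 mm thick and 46 mm high with a thin brass band; the point is on its axis, 20 mm below its top, 230 mm above the table when the bolt is down. Moves with the bolt. The top of the red bolt bar is 26 mm below this point.
- stein_a: bystander: thick glass beer stein, 88 mm across, 130 mm high, with a side handle; origin under its centre
- stein_b: bystander: a second stein like stein_a
- bottle: bystander: amber glass bottle, 62 mm across, 200 mm high; origin under its centre
- bell: bystander: brass service bell, 84 mm across, 56 mm high; origin under its centre
- stopper: bystander: green glass growler stopper standing on its head, 48 mm across, 58 mm high; origin under its centre
- coasters: bystander: stack of round cork coasters, 94 mm across, 24 mm high; origin under its centre
- opener: bystander: black cast-iron bottle opener lying flat, 150 x 44 x 10 mm; origin under its middle
- cap_tub: bystander: grey plastic tub of bottle caps, 130 x 150 x 45 mm; origin under its centre

How it is judged:
By the outcome, as a careful person would: the job done as asked, in the order asked, and still so for the second after the job is handed in, with the robot touching nothing.
It also fails if it takes over 42 s, if anything falls off the work surface, if the arm or the gripper's body presses on something with over 40 N, if the wrist force passes 120 N, or if a joint passes its speed limit or range.

## Working session

There is one attempt and no reset: what is moved stays moved. The work goes in short steps, Python scripts to look and compute and a tool call to move; the robot and the scene stay as the last step left them, time stands still between calls to the robot, and variables do not carry over. Pictures are saved under pics/ and viewed, at most 10 in all, crops included, and the job is handed in when it is done.

Besides the shell and the picture viewer there is one more tool, called after ">>>" as a command line: name --argument value ..., lists and objects as JSON in quotes. servo_tool: Moves the arm, as the interface text tells. Its arguments: {"type":"object","properties":{"increments":{"type":"array"},"force":{"type":"number"}},"required":["increments"]}

```bash
mkdir -p pics
cat > h.py <<'E'
import numpy as np, cv2
from scipy.spatial.transform import Rotation as R
from plant import *
def snap(n,f):
    p=camera_params(n); im,d=read_camera(n); cv2.imwrite(f'pics/{f}.png',im[:,:,::-1]); np.savez(f'pics/{f}.npz',d=d,im=im,**{k:np.array(v) for k,v in p.items()}); return im,d,p
def load(f): return np.load(f'pics/{f}.npz')
def w(z,u,v,depth=None):
    K=np.array([[z['fx'],0,z['cx']],[0,z['fy'],z['cy']],[0,0,1]],float)
    xy=cv2.undistortPoints(np.array([[[u,v]]],float),K,np.array([float(z['k1']),0,0,0]))[0,0]
    D=z['d'][int(v),int(u)] if depth is None else depth
    c=np.array([xy[0]*D,xy[1]*D,D]); Rm=R.from_rotvec(z['rvec']).as_matrix()
    return Rm.T@(c-z['tvec'])
E
python3 - <<'E'
from h import *
snap('side','s0');snap('top','t0')
s=read_state();print(s)
E
```

```text
{'t': 0.1, 'q': array([ 1.02459897e+00,  1.31043268e-01,  1.48916818e+00, -5.11343569e-06,
        1.52298889e+00, -8.54133661e-02]), 'dq': array([-4.09408744e-05, -2.28599562e-03, -3.88008739e-04, -7.58060768e-04,
       -3.25575014e-04,  9.01631680e-04]), 'joint_torque': array([ 1.54389977e-04, -5.61341214e+01, -4.93096197e+01,  7.68902223e-02,
        2.91452726e-02,  6.37003154e-06]), 'tool_pos': array([0.26667044, 0.53725095, 0.40381862]), 'orientation': array([-7.17298015e-01, -3.05810000e+00,  2.40256279e-03]), 'force': array([0.04375163, 0.44931365, 0.22158485]), 'wrist_torque': array([-0.01631531,  0.03553238, -0.0630938 ]), 'gripper_force': 0.0, 'opening': 0.09309885327821256}
```

View pics/s0.png

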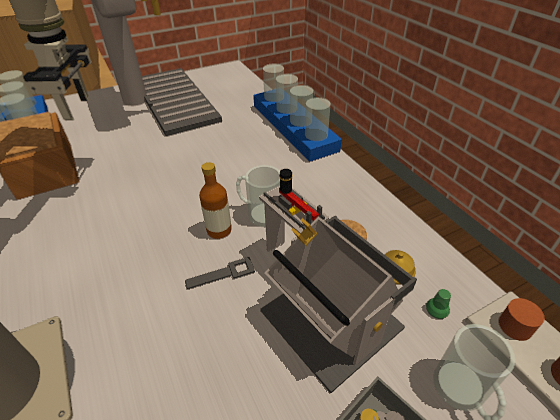

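View pics/t0.png

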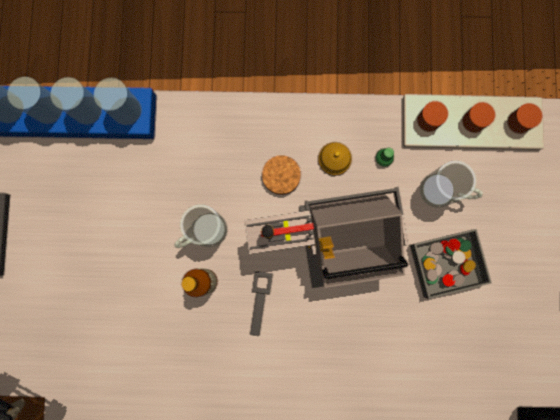

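The side view shows the bar from (276,254) to (347,320) and the knob top near (286,173). The top view shows the bar from (322,278) to (404,265), the knob at (267,231), and the stein and bottle to its left.

Run:
```python
from h import *
np.set_printoptions(precision=4,suppress=True)
s=load('s0');t=load('t0')
for n,u,v in [('barA',278,256),('barM',312,288),('barB',345,318),('knobtop',286,172),('knobband',286,182),('bolt',305,205),('bottle',215,200)]: print('s',n,w(s,u,v))
for n,u,v in [('barA',324,277),('barM',362,271),('barB',402,265),('knob',267,230),('knob2',266,233),('bolt',295,229),('shelfcorner',249,219),('shelfcorner2',250,249),('rimrear1',310,202),('rimrear2',396,191),('bottle',190,284),('stein',203,228),('keeper',328,247)]: print('t',n,w(t,u,v))
big=cv2.resize(t['im'][170:300,160:420,::-1],None,fx=3,fy=3,interpolation=cv2.INTER_CUBIC);cv2.imwrite('pics/t0c.png',big)
```

```text
s barA [ 0.4973 -0.1038  0.1894]
s barM [ 0.5137 -0.187   0.1898]
s barB [ 0.5304 -0.2535  0.1859]
s knobtop [0.5835 0.0259 0.2486]
s knobband [0.5782 0.0163 0.2333]
s bolt [ 0.5945 -0.0284  0.2031]
s bottle [0.474  0.1546 0.1241]
t barA [ 0.4983 -0.0859  0.1884]
t barM [ 0.5118 -0.1616  0.1886]
t barB [ 0.5254 -0.2415  0.1886]
t knob [0.5849 0.0275 0.2514]
t knob2 [0.5794 0.0294 0.2479]
t bolt [ 0.5919 -0.0259  0.2037]
t shelfcorner [0.6125 0.0679 0.1795]
t shelfcorner2 [0.5517 0.0646 0.1735]
t rimrear1 [ 0.6525 -0.0568  0.1623]
t rimrear2 [ 0.679  -0.2353  0.1648]
t bottle [0.479  0.1791 0.2005]
t stein [0.6067 0.1925 0.0051]
t keeper [ 0.5564 -0.0896  0.2288]
```

View pics/t0c.png

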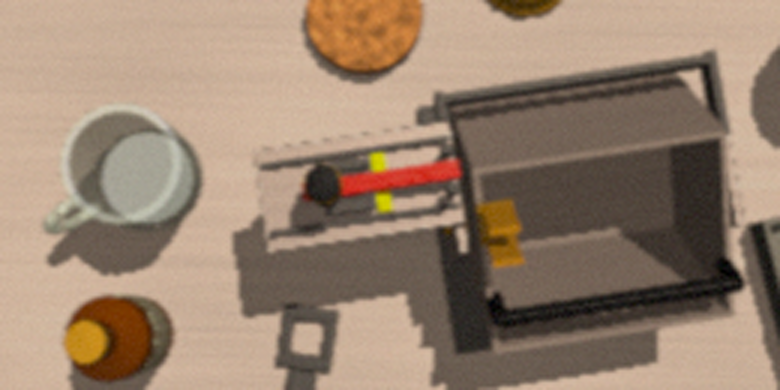

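```bash
cat >> h.py <<'E'
np.set_printoptions(precision=4,suppress=True)
def go(g,yaw=0.173):
    # g: grasp point world; tool down, tool y along +-(cos yaw, sin yaw)
    s=read_state(); R0=R.from_rotvec(s['orientation']); best=None
    for sg in (1,-1):
        y=sg*np.array([np.cos(yaw),np.sin(yaw),0]); z=np.array([0,0,-1.]); x=np.cross(y,z)
        dr=(R0.inv()*R.from_matrix(np.c_[x,y,z])).as_rotvec()
        print('slide',R0.inv().apply(np.array(g)+[0,0,.167]-s['tool_pos'])*1000,'dr',dr)
E
python3 -c "
from h import *
print(R.from_rotvec(read_state()['orientation']).as_matrix())
go([.513,-.164,.29])"
```

```text
[[-0.8957  0.4446 -0.0008]
 [ 0.4447  0.8957 -0.0014]
 [ 0.0001 -0.0016 -1.    ]]
slide [-532.4429 -518.6676  -52.4207] dr [-0.0015  0.0006  0.937 ]
slide [-532.4429 -518.6676  -52.4207] dr [-0.0007 -0.0018 -2.2046]
```

>>> servo_tool --increments '[{"slide": [0,0,-50],"dr": [0,0,0],"jaw": 0},{"slide": [-532,-519,-52],"dr": [0,0,0.937],"jaw": 0},{"slide": [-532,-519,-52],"dr": [0,0,0.937],"jaw": 0},{"slide": [-532,-519,-52],"dr": [0,0,0.937],"jaw": 0},{"slide": [-532,-519,-52],"dr": [0,0,0.937],"jaw": 0},{"slide": [-532,-519,-52],"dr": [0,0,0.937],"jaw": 0},{"slide": [-532,-519,-52],"dr": [0,0,0.937],"jaw": 0},{"slide": [-532,-519,-52],"dr": [0,0,0.937],"jaw": 0},{"slide": [-532,-519,-52],"dr": [0,0,0.937],"jaw": 0},{"slide": [-532,-519,-52],"dr": [0,0,0.937],"jaw": 0},{"slide": [-532,-519,-52],"dr": [0,0,0.937],"jaw": 0},{"slide": [-532,-519,-52],"dr": [0,0,0.937],"jaw": 0},{"slide": [-532,-519,-52],"dr": [0,0,0.937],"jaw": 0},{"slide": [-532,-519,-52],"dr": [0,0,0.937],"jaw": 0},{"slide": [-532,-519,-52],"dr": [0,0,0.937],"jaw": 0},{"slide": [-532,-519,-52],"dr": [0,0,0.937],"jaw": 0},{"slide": [-532,-519,-52],"dr": [0,0,0.937],"jaw": 0},{"slide": [-532,-519,-52],"dr": [0,0,0.937],"jaw": 0}]' --force 30

```text
t: 1.9
tool_pos: [0.5124, -0.1649, 0.4557]
orientation: [-2.022, -2.401, 0.001]
force: [0.1, -0.2, 0.1]
opening: 0.0928
gripper_force: 0.0
```

```bash
python3 -c "
from h import *
go([.513,-.164,.1845])
snap('wrist','w1')"
```

```text
slide [  0.6436   0.882  104.2469] dr [-0.0016 -0.0014 -0.0021]
slide [  0.6436   0.882  104.2469] dr [-0.0021  0.0026  3.1395]
```

View pics/w1.png

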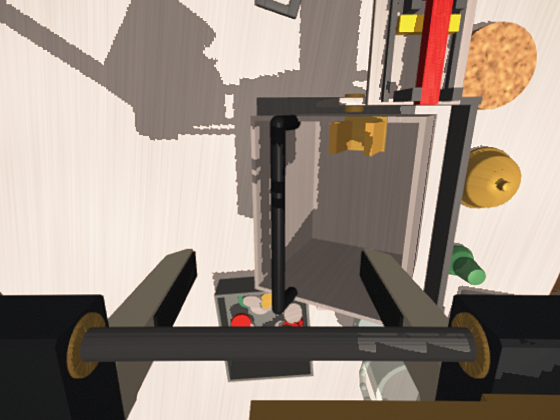

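The wrist view shows the bar from (279,122) to (280,305), parallel to the pads and between the fingers.

```bash
python3 -c "
from h import *
z=load('w1')
for v in (135,170,215,260,285): print(w(z,278,v))
go([.513,-.164,.1845])"
```

```text
[ 0.5008 -0.1008  0.1925]
[ 0.5053 -0.1266  0.1927]
[ 0.5116 -0.1628  0.1911]
[ 0.5183 -0.2013  0.1928]
[ 0.5224 -0.2249  0.1921]
slide [ -0.313    0.7174 104.6169] dr [-0.001  -0.0011 -0.0007]
slide [ -0.313    0.7174 104.6169] dr [-0.0017  0.0016  3.1409]
```

>>> servo_tool --increments '[{"slide": [0,0,40],"dr": [0,0,0],"jaw": 0},{"slide": [0,0,75],"dr": [0,0,0],"jaw": 0},{"slide": [0,0,103],"dr": [0,0,0],"jaw": 0},{"slide": [0,0,103],"dr": [0,0,0],"jaw": 0.5},{"slide": [0,0,103],"dr": [0,0,0],"jaw": 1},{"slide": [0,0,103],"dr": [0,0,0],"jaw": 1},{"slide": [0,0,103],"dr": [0,0,0],"jaw": 1},{"slide": [0,0,103],"dr": [0,0,0],"jaw": 1},{"slide": [0,0,103],"dr": [0,0,0],"jaw": 1}]' --force 20

```text
t: 2.85
tool_pos: [0.5127, -0.1641, 0.3547]
orientation: [2.02, 2.404, 0.001]
force: [-0.1, -0.6, -0.6]
opening: 0.0497
gripper_force: 0.0
```

```bash
python3 -c "
from h import *
s=read_state();print(s['opening'],s['force'],s['tool_pos'],s['gripper_force'],R.from_rotvec(s['orientation']).as_matrix()[:,1])
h=s['tool_pos'][2]-.167-.110; a0=np.arccos(h/.1044);print(a0-.2915)
for a in np.linspace(a0,.2915,9)[1:]: print(1000*.1044*(np.sin(a0)-np.sin(a)),1000*.1044*(np.cos(a)-np.cos(a0)))
"
```

```text
0.04971491621479138 [-0.1229 -0.6455 -0.6491] [ 0.5127 -0.1641  0.3547] 0.0 [0.9851 0.172  0.0012]
0.44026447373889654
4.378048465883565 3.7194855460154934
8.954060203375132 7.19252422633319
13.714179628728733 10.408600119874079
18.64399370344658 13.357975356319493
23.728575575133426 16.031719601148644
28.952529774114417 18.421737095560026
34.300038828966535 20.520791169403335
39.75491115981798 22.322526152899762
```

>>> servo_tool --increments '[{"slide": [0,0,1],"dr": [0,0,0],"jaw": 1},{"slide": [0,0,1],"dr": [0,0,0],"jaw": 1},{"slide": [0,0,1],"dr": [0,0,0],"jaw": 1},{"slide": [0,0,1],"dr": [0,0,0],"jaw": 1},{"slide": [0,0,1],"dr": [0,0,0],"jaw": 1},{"slide": [0,0,1],"dr": [0,0,0],"jaw": 1},{"slide": [0,0,1],"dr": [0,0,0],"jaw": 1},{"slide": [0,0,1],"dr": [0,0,0],"jaw": 1}]' --force 20

```text
t: 3.65
tool_pos: [0.5121, -0.1641, 0.3528]
orientation: [-2.021, -2.404, 0.001]
force: [-5.8, 0.7, 3.4]
opening: 0.0113
gripper_force: 20.0
```

```bash
python3 -c "
from h import *
s=read_state();print(s['opening'],s['force'],s['tool_pos'],s['gripper_force'])
a0=.803-.01
for a in np.linspace(a0,.2915,9)[1:]: print(1000*.1044*(np.sin(a0)-np.sin(a)),1000*.1044*(np.cos(a)-np.cos(a0)))
"
```

```text
0.011337060919715413 [-5.7943  0.7479  3.3594] [ 0.5121 -0.1641  0.3528] 20.001111924648285
4.735494129482326 4.515809208058889
9.744586135023724 8.726086483247835
15.007598119605598 12.614292021037555
20.503854677840007 16.16515125508448
26.211764117975044 19.364714862386037
32.108903283472536 22.20041356230227
38.172105640941915 24.661107494169634
44.37755228838236 26.73712997952986
```

>>> servo_tool --increments '[{"slide": [0,4.7,-4.5],"dr": [0,0,0],"jaw": 1},{"slide": [0,9.7,-8.7],"dr": [0,0,0],"jaw": 1},{"slide": [0,15,-12.6],"dr": [0,0,0],"jaw": 1},{"slide": [0,20.5,-16.2],"dr": [0,0,0],"jaw": 1},{"slide": [0,26.2,-19.4],"dr": [0,0,0],"jaw": 1},{"slide": [0,32.1,-22.2],"dr": [0,0,0],"jaw": 1},{"slide": [0,38.2,-24.7],"dr": [0,0,0],"jaw": 1},{"slide": [0,42,-26],"dr": [0,0,0],"jaw": 1},{"slide": [0,44.4,-26.7],"dr": [0,0,0],"jaw": 1},{"slide": [0,44.4,-26.7],"dr": [0,0,0],"jaw": 1},{"slide": [0,44.4,-26.7],"dr": [0,0,0],"jaw": 1}]'

```text
t: 4.75
tool_pos: [0.5549, -0.1571, 0.3795]
orientation: [-2.02, -2.402, 0.006]
force: [-14.3, -3.0, 8.2]
opening: 0.0109
gripper_force: 20.0
```

>>> servo_tool --increments '[{"slide": [0,2,-0.5],"dr": [0,0,0],"jaw": 1},{"slide": [0,4,-1],"dr": [0,0,0],"jaw": 1},{"slide": [0,4,-1],"dr": [0,0,0],"jaw": 1},{"slide": [0,4,-1],"dr": [0,0,0],"jaw": 1}]'

```text
t: 5.15
tool_pos: [0.5565, -0.157, 0.3793]
orientation: [-2.017, -2.396, 0.015]
force: [-33.2, -4.5, 13.3]
opening: 0.0114
gripper_force: 20.0
```

```bash
python3 -c "
from h import *
s=read_state();print(s['force'],s['tool_pos'])"
```

```text
[-33.195   -4.5412  13.2524] [ 0.5565 -0.157   0.3793]
```

>>> servo_tool --increments '[{"slide": [0,0,0],"dr": [0,0,0],"jaw": 0.5},{"slide": [0,0,0],"dr": [0,0,0],"jaw": 0.5},{"slide": [0,0,0],"dr": [0,0,0],"jaw": 0.5},{"slide": [0,0,0],"dr": [0,0,0],"jaw": 0.5},{"slide": [0,0,0],"dr": [0,0,0],"jaw": 0.5},{"slide": [0,0,-30],"dr": [0,0,0],"jaw": 0.5},{"slide": [0,0,-70],"dr": [0,0,0],"jaw": 0.5},{"slide": [0,0,-110],"dr": [0,0,0],"jaw": 0.2},{"slide": [0,0,-110],"dr": [0,0,0],"jaw": 0.2},{"slide": [0,0,-110],"dr": [0,0,0],"jaw": 0.2}]'

```text
t: 6.15
tool_pos: [0.5605, -0.1556, 0.4919]
orientation: [2.019, 2.403, 0.002]
force: [0.2, -0.3, -0.2]
opening: 0.0659
gripper_force: 0.0
```

```bash
python3 -c "
from h import *
snap('wrist','w2'); snap('side','s2')
cv2.imwrite('pics/c2.png',np.vstack([cv2.resize(load('w2')['im'][:,:,::-1],(400,300)),cv2.resize(load('s2')['im'][150:390,200:440,::-1],(400,300))]))
z=load('s2')
go([.583,.028,.30])"
```

```text
slide [176.8196  54.1959  22.0267] dr [-0.0017 -0.001   0.0002]
slide [176.8196  54.1959  22.0267] dr [ 0.0016 -0.0026 -3.1414]
```

View pics/c2.png

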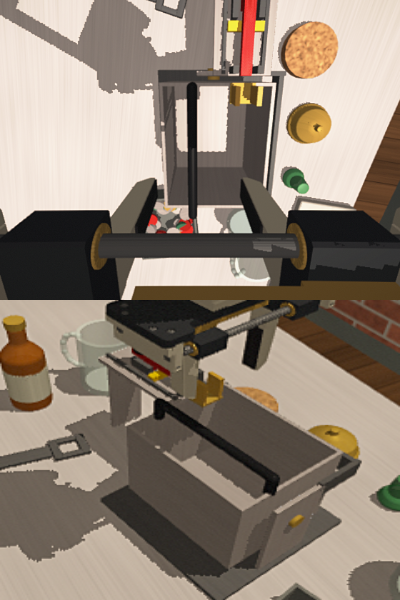

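The wrist view (upper panel) shows the bin upright, with its keeper in line with the red bolt. The side view confirms it. I'll check the bar numerically and go above the knob.

>>> servo_tool --increments '[{"slide": [50,20,0],"dr": [0,0,0],"jaw": 0},{"slide": [100,40,10],"dr": [0,0,0],"jaw": 0},{"slide": [145,54,15],"dr": [0,0,0],"jaw": 0},{"slide": [177,54,15],"dr": [0,0,0],"jaw": 0},{"slide": [177,54,15],"dr": [0,0,0],"jaw": 0},{"slide": [177,54,15],"dr": [0,0,0],"jaw": 0}]'

```text
t: 6.85
tool_pos: [0.5827, 0.0287, 0.4736]
orientation: [-2.017, -2.406, 0.003]
force: [-0.1, -0.5, -0.4]
opening: 0.0928
gripper_force: 0.0
```

```bash
python3 -c "
from h import *
z=load('w2')
for v in (150,200,250): print('bar',w(z,268,v))
snap('wrist','w3')
go([.583,.028,.232])"
```

```text
bar [ 0.5445 -0.1055  0.2181]
bar [ 0.5512 -0.1457  0.2181]
bar [ 0.5586 -0.1901  0.2177]
slide [ 0.2451  0.411  75.0533] dr [-0.0022  0.0001  0.0005]
slide [ 0.2451  0.411  75.0533] dr [-0.0002 -0.0034 -3.1411]
```

View pics/w3.png

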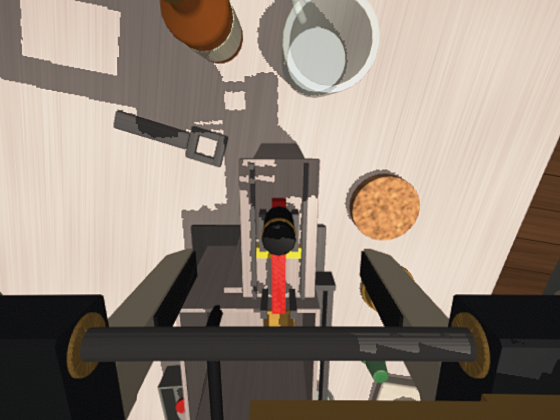

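The knob top is at about (279,240), centred between the fingers, and the bolt runs straight down the image to the keeper at (279,320). The bar top at z≈0.217 matches the upright bin.

```bash
python3 -c "
from h import *
z=load('w3')
P=np.array([w(z,u,v) for v in range(195,260) for u in range(255,305)]); P=P[(P[:,2]>.246)&(P[:,2]<.258)]
print(len(P),P.mean(0),(P.max(0)+P.min(0))/2,P.max(0)-P.min(0))
c=(P.max(0)+P.min(0))/2; go([c[0],c[1],.231])"
```

```text
920 [0.5822 0.0276 0.251 ] [0.5824 0.0266 0.2497] [0.0234 0.0239 0.0073]
slide [-1.0441 -0.4549 76.0553] dr [-0.0022  0.0001  0.0005]
slide [-1.0441 -0.4549 76.0553] dr [-0.0002 -0.0034 -3.1411]
```

>>> servo_tool --increments '[{"slide": [-1,-0.5,30],"dr": [0,0,0],"jaw": 0},{"slide": [-1,-0.5,60],"dr": [0,0,0],"jaw": 0.3},{"slide": [-1,-0.5,76],"dr": [0,0,0],"jaw": 0.6},{"slide": [-1,-0.5,76],"dr": [0,0,0],"jaw": 1},{"slide": [-1,-0.5,76],"dr": [0,0,0],"jaw": 1},{"slide": [-1,-0.5,76],"dr": [0,0,0],"jaw": 1},{"slide": [-1,-0.5,76],"dr": [0,0,0],"jaw": 1},{"slide": [-1,-0.5,76],"dr": [0,0,0],"jaw": 1},{"slide": [-1,-0.5,76],"dr": [0,0,0],"jaw": 1},{"slide": [-1,-0.5,76],"dr": [0,0,0],"jaw": 1},{"slide": [-1,-0.5,76],"dr": [0,0,0],"jaw": 1},{"slide": [-1,-0.5,76],"dr": [0,0,0],"jaw": 1},{"slide": [-1,-0.5,76],"dr": [0,0,0],"jaw": 1}]' --force 40

```text
t: 8.2
tool_pos: [0.5826, 0.027, 0.3996]
orientation: [2.021, 2.405, 0.0]
force: [-0.6, 0.0, 1.6]
opening: 0.0232
gripper_force: 40.0
```

>>> servo_tool --increments '[{"slide": [0,0,-5],"dr": [0,0,0],"jaw": 1},{"slide": [0,0,-10],"dr": [0,0,0],"jaw": 1},{"slide": [0,0,-15],"dr": [0,0,0],"jaw": 1},{"slide": [0,0,-15.5],"dr": [0,0,0],"jaw": 1},{"slide": [0,0,-15.5],"dr": [0,0,0],"jaw": 1},{"slide": [0,0,-15.5],"dr": [0,0,0],"jaw": 1}]'

```text
t: 8.8
tool_pos: [0.5826, 0.0269, 0.4146]
orientation: [-2.021, -2.405, 0.0]
force: [2.4, 1.1, -4.6]
opening: 0.0232
gripper_force: 40.0
```

Lifted 15 mm with the expected spring force of about 5 N. Sliding in next.

>>> servo_tool --increments '[{"slide": [-6,0,0],"dr": [0,0,0],"jaw": 1},{"slide": [-12,0,0],"dr": [0,0,0],"jaw": 1},{"slide": [-18,0,0],"dr": [0,0,0],"jaw": 1},{"slide": [-24,0,0],"dr": [0,0,0],"jaw": 1},{"slide": [-30,0,0],"dr": [0,0,0],"jaw": 1},{"slide": [-36,0,0],"dr": [0,0,0],"jaw": 1},{"slide": [-42,0,0],"dr": [0,0,0],"jaw": 1},{"slide": [-46,0,0],"dr": [0,0,0],"jaw": 1},{"slide": [-50,0,0],"dr": [0,0,0],"jaw": 1},{"slide": [-50,0,0],"dr": [0,0,0],"jaw": 1},{"slide": [-50,0,0],"dr": [0,0,0],"jaw": 1}]'

```text
t: 9.9
tool_pos: [0.5911, -0.0213, 0.4146]
orientation: [-2.018, -2.404, -0.002]
force: [1.0, 8.6, -3.8]
opening: 0.0237
gripper_force: 40.0
```

>>> servo_tool --increments '[{"slide": [1,0,4],"dr": [0,0,0],"jaw": 1},{"slide": [1,0,8],"dr": [0,0,0],"jaw": 1},{"slide": [1,0,12],"dr": [0,0,0],"jaw": 1},{"slide": [1,0,15],"dr": [0,0,0],"jaw": 1},{"slide": [1,0,15],"dr": [0,0,0],"jaw": 1},{"slide": [1,0,15],"dr": [0,0,0],"jaw": 1}]'

```text
t: 10.5
tool_pos: [0.591, -0.0207, 0.3999]
orientation: [-2.02, -2.405, -0.001]
force: [0.8, 5.9, -3.3]
opening: 0.0239
gripper_force: 40.0
```

>>> servo_tool --increments '[{"slide": [0,0,0],"dr": [0,0,0],"jaw": 0.4},{"slide": [0,0,0],"dr": [0,0,0],"jaw": 0.4},{"slide": [0,0,0],"dr": [0,0,0],"jaw": 0.4},{"slide": [0,0,0],"dr": [0,0,0],"jaw": 0.4},{"slide": [0,0,0],"dr": [0,0,0],"jaw": 0.4},{"slide": [0,0,-30],"dr": [0,0,0],"jaw": 0.4},{"slide": [0,0,-70],"dr": [0,0,0],"jaw": 0.4},{"slide": [0,0,-100],"dr": [0,0,0],"jaw": 0.4},{"slide": [0,-50,-120],"dr": [0,0,0],"jaw": 0.4},{"slide": [0,-100,-120],"dr": [0,0,0],"jaw": 0.4},{"slide": [0,-150,-120],"dr": [0,0,0],"jaw": 0.4},{"slide": [0,-200,-120],"dr": [0,0,0],"jaw": 0.4},{"slide": [0,-200,-120],"dr": [0,0,0],"jaw": 0.4},{"slide": [0,-200,-120],"dr": [0,0,0],"jaw": 0.4}]'

```text
t: 11.9
tool_pos: [0.3931, -0.0559, 0.5208]
orientation: [2.021, 2.402, 0.002]
force: [0.2, -0.6, 0.5]
opening: 0.0561
gripper_force: 0.0
```

```bash
python3 -c "
from h import *
snap('top','t4'); snap('side','s4')
a=cv2.resize(load('t4')['im'][170:300,190:420,::-1],(690,390)); b=cv2.resize(load('s4')['im'][160:340,230:430,::-1],None,fx=2,fy=2)[:,:,:]
cv2.imwrite('pics/c4.png',cv2.resize(load('s4')['im'][150:360,220:430,::-1],(600,600)))
cv2.imwrite('pics/t4c.png',a)
for n in('t0','t4'):
  z=load(n)
  P=np.array([w(z,u,v) for v in range(215,260) for u in range(255,310)]); P=P[(P[:,2]>.243)&(P[:,2]<.275)]
  print(len(P),np.median(P,0),P.mean(0))
print(read_state()['force'])"
```

```text
121 [0.5833 0.0279 0.2495] [0.584  0.0285 0.2493]
123 [ 0.5917 -0.0178  0.2493] [ 0.5919 -0.0184  0.2491]
[ 0.481  -1.485  -0.4491]
```

View pics/c4.png

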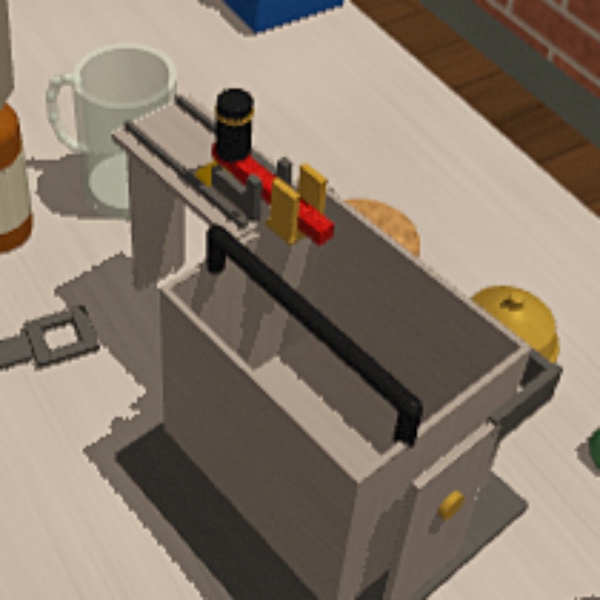

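View pics/t4c.png

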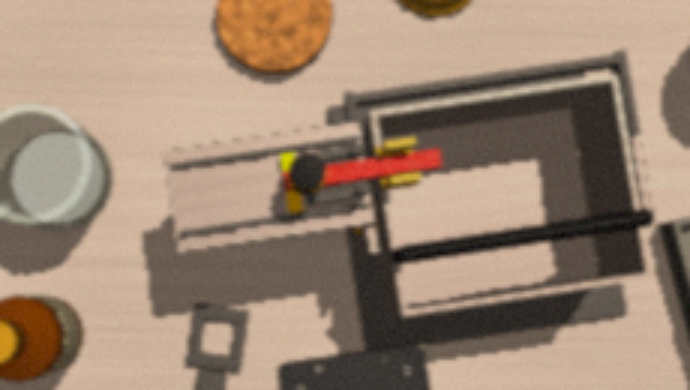

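The bolt's tongue is through the brass keeper. The knob top is at z 0.249, the same as before the lift, so the bolt is down, about 48 mm along and behind the bump. The bin is upright and the bystanders haven't moved.

```bash
python3 -c "
from plant import close_job
print(close_job())"
```

```text
the job is handed in; nothing more can be done
None
```

The bin is upright and locked: the red bolt went over the bump into the brass keeper and dropped down behind it. The bar things beside the stand were left where they stood, and I handed the job in at about 12 s.

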